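# Snap the UV tube into its sprung clips

## Task

Put the curing lamp back together: take the glass tube from the wooden rest and press it gently down into both spring clips of the lamp base until it clicks fully home, with its end still a little clear of the brass end contact. Then slide the tube lengthwise until it visibly pushes the contact in against its light spring, let go and leave it there. The glass is fragile, so feel the forces, and leave the small bottle and jar standing beside the lamp where they are.

Things in the scene. Friction and masses are not known exactly. Their poses are not given: they have to be found in the camera images.
- tube_mid (a point): centre of the loose lamp tube: white glass cylinder with bare metal end caps, 26 mm in diameter, 200 mm long, about 120 g, both ends alike. x is its axis. At first it lies level in the wooden rest, axis 52 mm above the table, with 110 mm free between the V blocks for a grip across its middle from above; a firm grip (about 40 N) there does no harm
- rest: fixed wooden rest, 170 mm along x by 70 mm: a 12 mm board with two V blocks, each 16 mm wide, 65 mm either side of the middle along x; the tube lies in the Vs along x. Origin: middle of its underside, on the table
- fixture: fixed curing-lamp base: grey tray 320 mm along x by 110 mm, edges 24 mm high. Origin: middle of its underside, on the table. Above it an aluminium bar (the carrier, 285 x 30 mm, top 46 mm above the table) floats on soft springs: it sinks 1 mm for each newton pressed on it, at most 22 mm, and rises when released. It bears two steel C clips, open upward, and the end contact
- seat (a point): moves with the carrier: the point half-way between the two clips on the axis of a tube that is home; 77 mm above the table with the carrier up. x points along the tube towards the end contact, z up. 31 mm below it is the bar; between the clips 110 mm are free for fingers. Clips sink under load, so lowering the tube only to this measured height leaves it perched on the lips: keep pressing
- clip_near (a point): centre of the clip 65 mm from the seat point on the side away from the contact (same axes as seat). Each clip is 14 mm wide; its sprung lips flare to about 33 mm at their tops, 17 mm above this point. The tube meets the flares with its axis about 16 mm above this point
- clip_far (a point): centre of the other clip, towards the contact. Passing both clips takes 12 to 17 N in all, with the carrier sunk as many mm; then the force falls sharply, the carrier springs up and the tube drops onto a seat, where the force climbs again. Pressing with over 20 N may break the glass. Once home the tube slides lengthwise against 3 to 7 N of friction
- contact_face (a point): centre of the face of the brass end contact, a 22 mm square plate that stands across the tube's axis 110 mm from the seat point along the seat's x. A tube snapped in with its middle at the seat point leaves 10 mm between its end and this face
- contact (a joint): how far the end contact is pushed in, m: 0 free, 0.007 on its stop. Its spring takes about 1.5 N per mm; 2 to 4 mm is right, felt as 3 to 6 N more than the sliding friction; over 18 N bends it. When the gripper lets go, the tube keeps it pushed in. This reading is noisy
- dropper: bystander: small amber dropper bottle, 28 mm across, 65 mm high; origin at its underside
- pigment: bystander: small blue pigment jar, 32 mm across, 55 mm high; origin at its underside
There are look-alikes about, which are no part of the job. Of the things shaped like the part that bears tube_mid, the white one is meant.

How it is judged:
By the outcome, as a careful person would: the job done as asked, in the order asked, and still so for the second after the job is handed in, with the robot touching nothing.
It also fails if it takes over 72 s, if anything falls off the work surface, if the arm or the gripper's body presses on something with over 40 N, if the wrist force passes 120 N, or if a joint passes its speed limit or range.

## Robot

A 6-joint arm with a two-finger parallel gripper is mounted at the origin on the work surface. World frame = base frame: x ahead of the robot, y to its left, z up, the work surface at z = 0. Lengths are in m, angles in degrees, forces in N, time in s.
With the tool pointing down it reaches from about 0.25 to 0.725 m from the base axis. Payload 9.7 kg.
Tool frame: the origin (TCP) lies at the very end of the fingers, on their centre line; the grasp point (between the pads) lies 19 mm behind it; z points along the fingers, y is the line along which they close (so a half turn about z gives the same grasp; the last joint's range is limited). The gripper opens to 85 mm and grips with 20 to 120 N. Pads are 22 mm wide; open, the fingers measure 114 mm over their backs; the gripper's body (76 mm by 85 mm) begins 54 mm behind the grasp point. The pads swing forward as they close: fully open they stand 13 mm farther back than shut.
Start: joints at [0, 4.979, 10.078, 95.1, 0, 90], TCP at [0.55, -0, 0.231] pointing down, gripper open.
Joint ranges: [-179.16, 179.16], [-48.56, 103.87], [-65.8, 70.77], [-126.05, 130.52], [-82.76, 87.17], [-180, 180]. Speed limits (degrees/s): [127.2, 127.2, 147.25, 180, 180, 180].

## Interface

Orientations are given as [roll, pitch, yaw] about the fixed x, y, z axes, in that order (R = Rz(yaw) Ry(pitch) Rx(roll)).
In Python, from workcell import telemetry, optics, workorder gives the robot as it stands.
- The arm moves only by the shell command python3 -m handwheel 'ROWS' [FORCE]. ROWS is JSON, a list of rows, each an object of numbers: "tx", "ty", "tz": the shift along the tool's x, y, z in m; "ax", "ay", "az": the turn, a rotation vector about the tool's x, y, z in degrees; "jaw": the gripper command: -1 is shut, 1 is fully open, values between are in proportion. A call has exactly 10 rows; each row shifts and turns the commanded pose from where the row before left it, along the tool's axes as they then stand; what a row does not reach is not made up. A row lasts 1/8 s, in which the tool goes at most 62.5 mm and 10.7 degrees, less where a joint would pass 70% of its speed; a pose out of reach is approached as far as the arm can. A call is refused whole if a number of a shift passes 0.0625 or a number of a turn 10.7, either way. A call with a gripper value outside its range is refused whole. The fingers move at their own pace and stop on an object; FORCE is the grip in N (left out, the last holds). Time passes only in rows, so rows that do not move let the fingers close, or fill a call up. It gives the time, the measured TCP pose, the force, the opening and the grip force at its end, in the units of the state.
- telemetry.get_obs(): the state, without advancing time (a new reading comes with each control period).
- optics.camera(name): name is "scene" or "side" or "wrist"; returns a dict with "color" (384x512x3 uint8, red, green, blue), "K" (3x3 intrinsics, pixels), "extrinsics" (4x4, takes a point from camera to world coordinates); the wrist camera has in their place "mount" (4x4, takes a point from camera to tool coordinates, whose origin is the TCP and whose axes are the flange's). Camera axes: x right, y down, z forward; pixel columns grow to the right and rows downward; lengths in m; the calibration is good to about 2 mm. A picture is of the moment at which its call begins: read the wrist's pose just before it. There is no depth.
- workorder.job_done(): hands the job in; it is judged then, once.
The state is a dict: "time": time; "q": joint angles; "qd": joint speeds; "joint_efforts": joint torques, N m; "ee_pos": TCP position; "tcp_rot": TCP orientation; "wrist_force": force on the tool from outside, world axes, zero at the start; "torque": the same for the moment, N m; "opening": finger opening in m; "grasp_force": force on a finger pad.
Only numpy, scipy, OpenCV 4.12 (cv2) and the standard library are available. Lean on these libraries where they do the work, as an engineer would, in place of code of your own. Each camera call takes 0.05 s, during which the arm holds its last target. There are 200 camera calls.

## Working session

There is one attempt and no reset: what is moved stays moved. The work goes in short steps, Python scripts to look and compute and a shell command to move; the robot and the scene stay as the last step left them, time stands still between calls to the robot, and variables do not carry over. Pictures are saved under pics/ and viewed, at most 10 in all, crops included, and the job is handed in when it is done.

```bash
ls; mkdir -p pics; python3 - <<'E'
from workcell import telemetry, optics
import cv2, numpy as np, pickle
o=telemetry.get_obs(); print(o)
ims={}
for n in ("scene","side"):
    c=optics.camera(n); ims[n]=c
    cv2.imwrite(f"pics/{n}0.png",cv2.cvtColor(c["color"],cv2.COLOR_RGB2BGR))
    print(n,c["K"],c["extrinsics"])
pickle.dump(ims,open("ims0.pkl","wb"))
a=np.hstack([cv2.imread("pics/scene0.png"),cv2.imread("pics/side0.png")])
E
```

```text
pics
{'time': 0.0, 'q': array([-1.57459320e-03,  5.00880030e+00,  1.00334517e+01,  9.51007678e+01,
       -5.09845910e-04,  9.00005201e+01]), 'qd': array([-0.06372659,  0.00663865,  0.05264421,  0.02078601,  0.04895898,
        0.08130126]), 'joint_efforts': array([ 7.68234549e-04, -5.20392072e+01,  4.64802504e+01,  1.63646933e-02,
        2.23589603e-05, -6.77332673e-05]), 'ee_pos': array([ 5.49752602e-01, -1.76442803e-05,  2.30596173e-01]), 'tcp_rot': array([-1.79923884e+02,  5.10536355e-04,  8.99979060e+01]), 'wrist_force': array([-0.15721855,  0.2083129 , -0.41498962]), 'torque': array([-0.00443264, -0.01770394,  0.03371272]), 'grasp_force': 0.0, 'opening': 0.08509799262000795}
scene [[365.99212056   0.         247.3886171 ]
 [  0.         365.99212056 190.25632221]
 [  0.           0.           1.        ]] [[ 0.62554779  0.47632569 -0.61790275  1.04342818]
 [ 0.77999054 -0.36409841  0.50896671 -0.42500573]
 [ 0.01745651 -0.8003413  -0.59929048  0.58299017]
 [ 0.          0.          0.          1.        ]]
side [[405.22020265   0.         256.02995651]
 [  0.         405.22020265 193.52968736]
 [  0.           0.           1.        ]] [[ 0.7636307  -0.3768432   0.5242684   0.01657695]
 [-0.64550459 -0.428174    0.6324483  -0.63687073]
 [-0.01385575 -0.8213746  -0.57022083  0.63833463]
 [ 0.          0.          0.          1.        ]]
```

View pics/scene0.png

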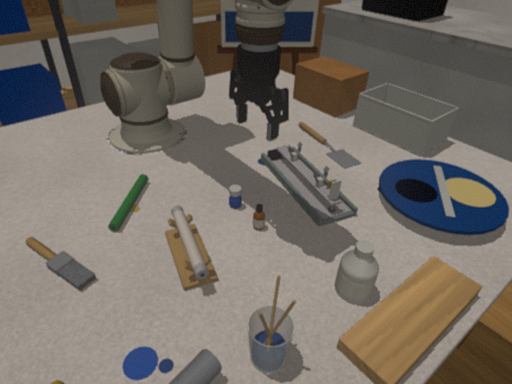

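View pics/side0.png

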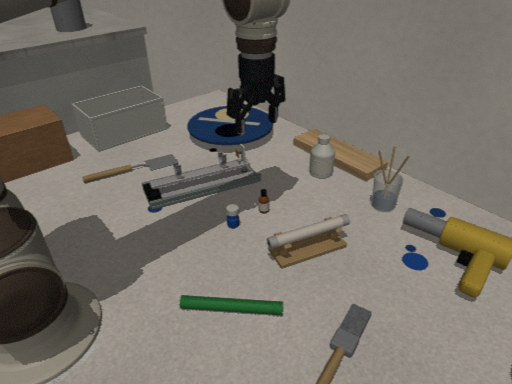

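The white tube on the wooden rest (scene ≈(190,240), side ≈(310,232)) is the one meant. The green tube (scene (130,200), side (230,305)) is the look-alike, and the grey cylinder at scene (195,370) is part of the yellow heat gun. The lamp base is at scene ≈(307,182), side ≈(203,178), and the bottle and jar stand between it and the rest. I'll enlarge the crops to confirm this and read pixels.

```bash
python3 - <<'E'
import cv2
for n,(x,y) in (("scene",(160,135)),("side",(135,135))):
    w,h=(200,150) if n=="scene" else (220,135)
    s=4 if n=="scene" else 3.6
    im=cv2.imread(f"pics/{n}0.png")[y:y+h,x:x+w]
    im=cv2.resize(im,None,fx=s,fy=s,interpolation=cv2.INTER_CUBIC)
    for k in range(0,w,20):
        cv2.line(im,(int(k*s),0),(int(k*s),6),(0,0,255),1); cv2.putText(im,str(x+k),(int(k*s),16),0,.35,(0,0,255),1)
    for k in range(0,h,20):
        cv2.line(im,(0,int(k*s)),(6,int(k*s)),(0,0,255),1); cv2.putText(im,str(y+k),(8,int(k*s)+4),0,.35,(0,0,255),1)
    cv2.imwrite(f"pics/{n}0c.png",im)
E
```

```text
(no output)
```

View pics/scene0c.png

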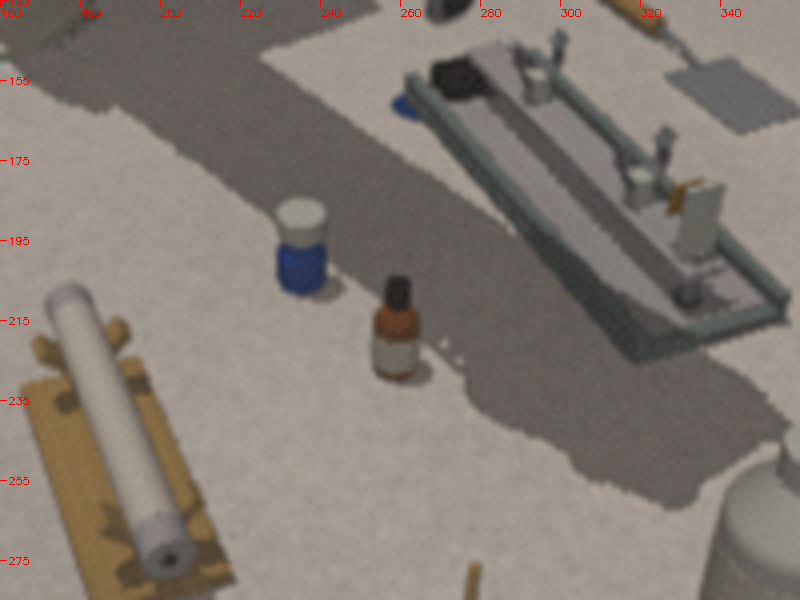

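View pics/side0c.png

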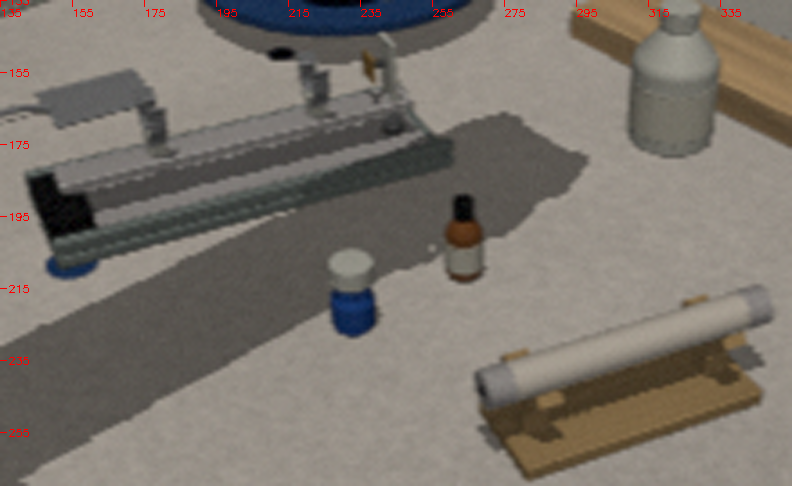

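The crops confirm the pick: the white glass tube with metal caps lies on the wooden rest. Its ends are at scene (177.5,209.5) and (202.3,274.5), and at side (270.8,241.9) and (345.6,219.7). Clip tops are at scene (297,147) and (323,171.6), and at side (177,163) and (222.5,153). The brass plate is at scene ≈(331,184), side (237.5,153.6).

```bash
cat > h.py <<'E'
import numpy as np, pickle
from scipy.optimize import least_squares
def proj(P,K,E):
    T=np.linalg.inv(E); p=K@(T[:3,:3]@P+T[:3,3]); return p[:2]/p[2]
def loc(pose,l):
    x,y,a=pose; c,s=np.cos(a),np.sin(a)
    return np.array([x+c*l[0]-s*l[1],y+s*l[0]+c*l[1],l[2]])
def fit(obs,cams,x0):
    f=lambda p:np.concatenate([proj(loc(p,l),cams[n]["K"],cams[n]["extrinsics"])-uv for n,uv,l in obs])
    r=least_squares(f,x0,loss="soft_l1"); print(np.round([r.x[0],r.x[1],np.degrees(r.x[2])],4)); print(np.round(f(r.x).reshape(-1,2),1).tolist()); return r.x
E
python3 - <<'E'
from h import *
c=pickle.load(open("ims0.pkl","rb"))
t=fit([("scene",(177.5,209.5),(-.1,0,.052)),("scene",(202.3,274.5),(.1,0,.052)),("side",(270.8,241.9),(-.1,0,.052)),("side",(345.6,219.7),(.1,0,.052))],c,[.5,-.2,0])
tr=fit([("side",(151.7,209.4),(-.16,-.055,0)),("side",(260.6,180.3),(.16,-.055,0)),("scene",(320,225.5),(.16,-.055,0)),("scene",(355.7,215),(.16,.055,0)),("scene",(262.5,153.75),(-.16,-.055,.024)),("side",(142.8,183.6),(-.16,.055,.024)),("scene",(357.5,208.3),(.16,.055,.024))],c,[.5,.1,0])
s=fit([("scene",(297.1,147.1),(-.065,0,.094)),("scene",(323.25,171.6),(.065,0,.094)),("side",(177.2,163.3),(-.065,0,.094)),("side",(222.5,153.3),(.065,0,.094)),("side",(237.5,153.6),(.11,0,.077)),("scene",(331,186),(.11,0,.077))],c,[.5,.1,0])
for n in ("scene","side"):
    print(n,[np.round(proj(loc(s,l),c[n]["K"],c[n]["extrinsics"]),1).tolist() for l in ((-.1425,-.015,.046),(-.1425,.015,.046),(.1425,-.015,.046),(.1425,.015,.046))])
for n,uv,h in (("scene",(257.5+1,229),0),("side",(264,212),0),("scene",(235.5,207),0),("side",(233,227),0)):
    K,E=c[n]["K"],c[n]["extrinsics"]; d=E[:3,:3]@np.linalg.inv(K)@np.array([*uv,1]); print(n,np.round(E[:3,3]-d*E[2,3]/d[2],3))
E
```

```text
[  0.5524  -0.1738 -16.8278]
[[-0.3, 0.1], [0.0, 0.2], [-2.4, 0.2], [1.1, -1.3]]
[  0.5173   0.2072 -14.9768]
[[-0.3, 0.4], [0.5, 0.0], [-1.3, 1.8], [1.2, 0.5], [-1.7, -0.6], [-2.0, -1.9], [1.3, -0.3]]
[  0.5212   0.2057 -16.5726]
[[-0.5, -2.7], [-1.2, -2.2], [0.3, -2.7], [0.7, -2.6], [1.0, -0.9], [0.1, -0.7]]
scene [[277.7, 147.2], [286.9, 145.4], [331.1, 205.0], [342.0, 202.1]]
side [[152.7, 185.0], [150.4, 179.5], [251.3, 162.1], [247.3, 157.4]]
scene [ 0.576 -0.004  0.   ]
side [ 0.565 -0.007  0.   ]
scene [0.479 0.003 0.   ]
side [ 0.467 -0.002  0.   ]
```

```bash
python3 -m handwheel '[{"tx":-0.045,"ty":0.001,"tz":0.015,"jaw":1},{"tx":-0.045,"tz":0.015,"jaw":1},{"tx":-0.044,"ty":0.001,"tz":0.02,"jaw":1},{"tx":-0.04,"ty":0.0007,"tz":0.02,"jaw":1,"az":-10.4},{"az":-10.4,"jaw":1},{"az":-10.4,"jaw":1},{"az":-10.5,"jaw":1},{"az":-10.5,"jaw":1},{"az":-10.5,"jaw":1},{"az":-10.5,"jaw":1}]' 40
cat > wr.py <<'E'
import sys,cv2,pickle,numpy as np
from workcell import telemetry, optics
from scipy.spatial.transform import Rotation as R
n=sys.argv[1]
o=telemetry.get_obs(); c=optics.camera("wrist")
T=np.eye(4); T[:3,:3]=R.from_euler("xyz",o["tcp_rot"],degrees=True).as_matrix(); T[:3,3]=o["ee_pos"]
c["extrinsics"]=T@c["mount"]; pickle.dump({"wrist":c},open(n+".pkl","wb"))
im=cv2.cvtColor(c["color"],cv2.COLOR_RGB2BGR); im=cv2.resize(im,None,fx=1.5,fy=1.5,interpolation=cv2.INTER_CUBIC)
cv2.imwrite(f"pics/{n}.png",im); print(np.round(o["ee_pos"],4),np.round(o["tcp_rot"],2),o["time"]); print(np.round(c["mount"],3))
E
python3 wr.py w1
```

```text
[0.5498 0.     0.2306] [-179.93   -0.     90.  ] 0.1
[[ 0.001 -0.947 -0.321  0.082]
 [ 1.     0.001 -0.001  0.   ]
 [ 0.001 -0.321  0.947 -0.144]
 [ 0.     0.     0.     1.   ]]$[0]: bad value
```

View pics/w1.png

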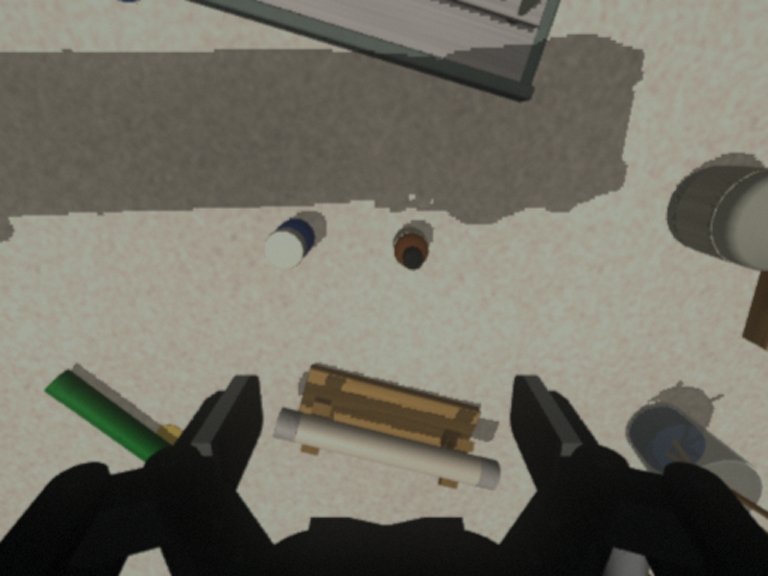

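The move was refused, apparently because every row needs all the keys. This is therefore a wrist view from the start pose: tube end caps at (286,424) and (490,473) (1.5× pixels), rest between the V blocks, jar top (285,249), bottle top (411,257), lamp corner (528,97).

```bash
python3 - <<'E'
from h import *
c=pickle.load(open("ims0.pkl","rb"));c.update(pickle.load(open("w1.pkl","rb")))
w=[("wrist",(281/1.5,423/1.5),(-.1,0,.052)),("wrist",(494/1.5,474/1.5),(.1,0,.052))]
fit(w,c,[.55,-.17,-.3])
fit(w+[("scene",(177.5,209.5),(-.1,0,.052)),("scene",(202.3,274.5),(.1,0,.052)),("side",(270.8,241.9),(-.1,0,.052)),("side",(345.6,219.7),(.1,0,.052))],c,[.5,-.2,0])
E
python3 -m handwheel '[{"tx":-0.045,"ty":0,"tz":0.015,"ax":0,"ay":0,"az":0,"jaw":1},{"tx":-0.045,"ty":0,"tz":0.015,"ax":0,"ay":0,"az":0,"jaw":1},{"tx":-0.044,"ty":0.002,"tz":0.02,"ax":0,"ay":0,"az":0,"jaw":1},{"tx":-0.04,"ty":0.0007,"tz":0.02,"ax":0,"ay":0,"az":-10.4,"jaw":1},{"tx":0,"ty":0,"tz":0,"ax":0,"ay":0,"az":-10.4,"jaw":1},{"tx":0,"ty":0,"tz":0,"ax":0,"ay":0,"az":-10.4,"jaw":1},{"tx":0,"ty":0,"tz":0,"ax":0,"ay":0,"az":-10.5,"jaw":1},{"tx":0,"ty":0,"tz":0,"ax":0,"ay":0,"az":-10.5,"jaw":1},{"tx":0,"ty":0,"tz":0,"ax":0,"ay":0,"az":-10.5,"jaw":1},{"tx":0,"ty":0,"tz":0,"ax":0,"ay":0,"az":-10.5,"jaw":1}]' 40
```

```text
[  0.5532  -0.1765 -15.9322]
[[-1.1, -0.2], [1.2, 0.4]]
[  0.5531  -0.1754 -16.3144]
[[-1.2, -1.3], [1.0, 0.1], [-1.1, 0.6], [-0.0, 0.6], [-1.6, 0.7], [1.5, -1.3]]
time: 1.4
ee_pos: [0.5525, -0.174, 0.1609]
tcp_rot: [180.0, -0.0, 163.5]
wrist_force: [0.2, 0.2, -0.2]
opening: 0.0854
grasp_force: 0.0
```

```bash
python3 -m handwheel '[{"tx":-0.001,"ty":-0.0016,"tz":0.025,"ax":0,"ay":0,"az":0,"jaw":1},{"tx":0,"ty":0,"tz":0.03,"ax":0,"ay":0,"az":0,"jaw":1},{"tx":0,"ty":0,"tz":0.03,"ax":0,"ay":0,"az":0,"jaw":1},{"tx":0,"ty":0,"tz":0.025,"ax":0,"ay":0,"az":0,"jaw":1},{"tx":0,"ty":0,"tz":0.017,"ax":0,"ay":0,"az":0,"jaw":1},{"tx":0,"ty":0,"tz":0,"ax":0,"ay":0,"az":0,"jaw":0},{"tx":0,"ty":0,"tz":0,"ax":0,"ay":0,"az":0,"jaw":-1},{"tx":0,"ty":0,"tz":0,"ax":0,"ay":0,"az":0,"jaw":-1},{"tx":0,"ty":0,"tz":0,"ax":0,"ay":0,"az":0,"jaw":-1},{"tx":0,"ty":0,"tz":0,"ax":0,"ay":0,"az":0,"jaw":-1}]' 40
```

```text
time: 2.65
ee_pos: [0.554, -0.1754, 0.0355]
tcp_rot: [179.9, 0.1, 163.2]
wrist_force: [0.9, 4.6, 6.2]
opening: 0.0249
grasp_force: 39.2
```

```bash
python3 -m handwheel '[{"tx":0,"ty":0,"tz":-0.01,"ax":0,"ay":0,"az":0,"jaw":-1},{"tx":0,"ty":0,"tz":-0.03,"ax":0,"ay":0,"az":0,"jaw":-1},{"tx":0,"ty":0,"tz":-0.045,"ax":0,"ay":0,"az":0,"jaw":-1},{"tx":0.008,"ty":0.0164,"tz":-0.045,"ax":0,"ay":0,"az":0,"jaw":-1},{"tx":0.024,"ty":0.045,"tz":-0.035,"ax":0,"ay":0,"az":0,"jaw":-1},{"tx":0.026,"ty":0.05,"tz":0,"ax":0,"ay":0,"az":0,"jaw":-1},{"tx":0.026,"ty":0.05,"tz":0,"ax":0,"ay":0,"az":0,"jaw":-1},{"tx":0.026,"ty":0.05,"tz":0,"ax":0,"ay":0,"az":0,"jaw":-1},{"tx":0.02,"ty":0.04,"tz":0,"ax":0,"ay":0,"az":0,"jaw":-1},{"tx":0.009,"ty":0.015,"tz":0,"ax":0,"ay":0,"az":0,"jaw":-1}]' 40; python3 wr.py w2
```

```text
time: 3.9
ee_pos: [0.4966, 0.1211, 0.1997]
tcp_rot: [-180.0, 0.0, 163.3]
wrist_force: [0.6, -0.9, -0.2]
opening: 0.0249
grasp_force: 39.5
[0.4966 0.1211 0.1997] [-1.7998e+02  2.0000e-02  1.6332e+02] 3.9
[[ 0.001 -0.947 -0.32   0.082]
 [ 1.     0.     0.001 -0.001]
 [-0.001 -0.32   0.947 -0.144]
 [ 0.     0.     0.     1.   ]]
```

View pics/w2.png

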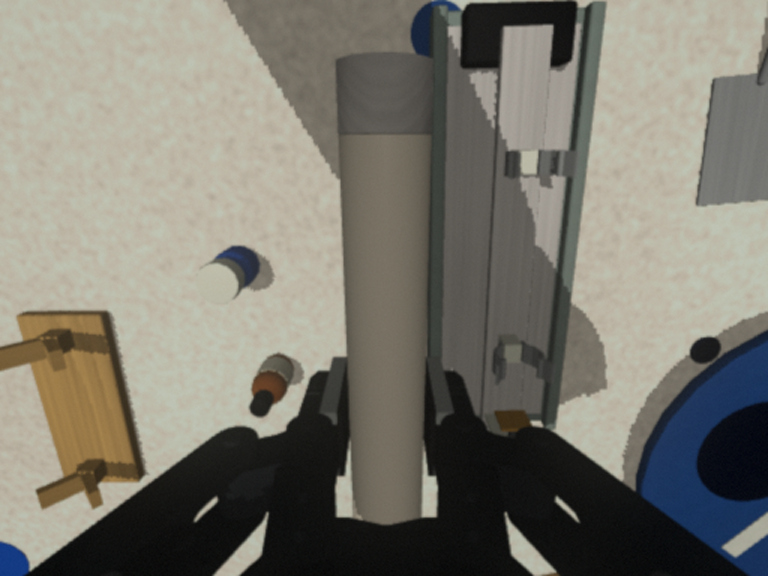

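The white tube is held centrally. The near clip is at about (530,163), the far clip at (518,357), and the brass contact at (512,420) (1.5× pixels). The tube's end cap runs from y=58 to y=133. The rest, bottle and jar are undisturbed. I'll enlarge the clips once.

```bash
python3 - <<'E'
import pickle,cv2,numpy as np
c=pickle.load(open("w2.pkl","rb"))["wrist"]; im=cv2.cvtColor(c["color"],cv2.COLOR_RGB2BGR)
out=[]
for x,y,w,h in ((310,90,80,60),(310,215,80,75)):
    s=8 if h==60 else 8
    p=cv2.resize(im[y:y+h,x:x+w],None,fx=s,fy=s,interpolation=cv2.INTER_CUBIC)[:, :]
    p=cv2.convertScaleAbs(p,alpha=1.3)
    p=cv2.resize(p,(390,int(h*390/w))) if 0 else cv2.resize(im[y:y+h,x:x+w],None,fx=5,fy=5,interpolation=cv2.INTER_CUBIC)
    for k in range(0,w,10): cv2.line(p,(k*5,0),(k*5,5),(0,0,255)); cv2.putText(p,str(x+k),(k*5,15),0,.35,(0,0,255))
    for k in range(0,h,10): cv2.line(p,(0,k*5),(5,k*5),(0,0,255)); cv2.putText(p,str(y+k),(7,k*5+4),0,.35,(0,0,255))
    q=np.zeros((380,400,3),np.uint8); q[:p.shape[0],:400]=p; out.append(q)
cv2.imwrite("pics/w2c.png",np.hstack(out)); print(c["K"])
E
```

```text
[[291.6831604    0.         257.19367143]
 [  0.         291.6831604  193.14083899]
 [  0.           0.           1.        ]]
```

View pics/w2c.png

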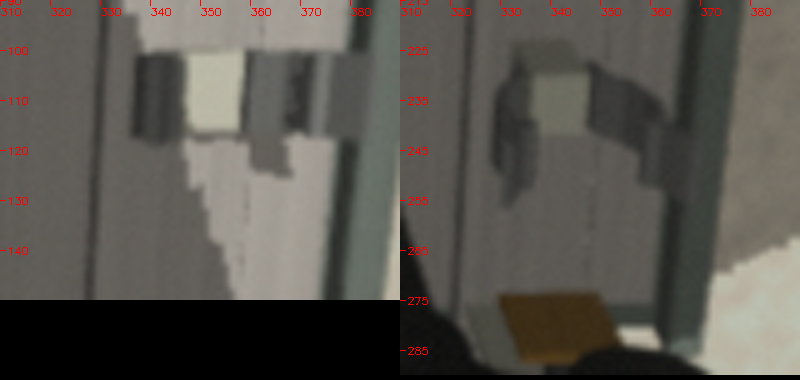

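Pads: near clip centre at (351,108.5), far clip (341.7,235.5). The brass face's lower edge runs (328.3,274)–(350,274), and its upper corners are about (333,287) and (355,286).

```bash
python3 - <<'E'
from h import *
c=pickle.load(open("w2.pkl","rb"));c.update(pickle.load(open("ims0.pkl","rb")))
ow=[("wrist",(351,108.5),(-.065,0,.064)),("wrist",(341.7,235.5),(.065,0,.064)),("wrist",(328.3,274),(.11,-.011,.066)),("wrist",(350,274),(.11,.011,.066)),("wrist",(333.3,287),(.11,-.011,.088)),("wrist",(355,286.5),(.11,.011,.088))]
s=fit(ow,c,[.52,.206,-.29])
fit(ow[:2],c,[.52,.206,-.29]); 
for l in ((-.065,-.0165,.094),(-.065,.0165,.094),(.065,-.0165,.094),(.065,.0165,.094)): print(np.round(proj(loc(s,l),c["wrist"]["K"],c["wrist"]["extrinsics"]),1))
s2=fit(ow+[("side",(237.5,153.6),(.11,0,.077)),("scene",(331,186),(.11,0,.077)),("scene",(297.1,147.1),(-.065,0,.088)),("scene",(323.25,171.6),(.065,0,.088)),("side",(177.2,163.3),(-.065,0,.088)),("side",(222.5,153.3),(.065,0,.088))],c,[.52,.206,-.29])
# held tube: ends in tool
K=c["wrist"]["K"];M=c["wrist"]["mount"];Ti=np.linalg.inv(M)
def pt(u,v,z):
    d=M[:3,:3]@np.linalg.inv(K)@np.array([u,v,1]); return M[:3,3]+d*(z-M[2,3])/d[2]
for z in (-.019-.013,-.019): print([np.round(pt(u/1.5,v/1.5,z),4)[:2].tolist() for u,v in ((337,62),(385,54),(434,62),(340,133),(432,133),(357,515),(420,515))])
E
```

```text
[  0.5176   0.2063 -15.3995]
[[0.1, 1.1], [-0.5, 0.8], [0.6, -0.1], [-1.2, -0.5], [0.5, -0.8], [0.1, -0.7]]
[  0.5167   0.2066 -15.1063]
[[-0.0, -0.0], [0.0, 0.0]]
[342.2 111.8]
[382.3 110.9]
[332.6 250.9]
[366.7 250.3]
[  0.518    0.2063 -15.4704]
[[0.3, 1.5], [-0.5, 1.2], [0.6, 0.2], [-1.3, -0.1], [0.5, -0.4], [0.0, -0.3], [-0.3, -0.9], [-0.1, -1.6], [-1.9, -1.2], [-2.0, -0.9], [-0.4, -0.2], [-0.4, -0.6]]
[[0.0998, -0.0117], [0.1014, -0.0007], [0.0998, 0.0105], [0.0844, -0.0115], [0.0844, 0.0106], [-0.0331, -0.0099], [-0.0331, 0.0107]]
[[0.1018, -0.013], [0.1036, -0.0007], [0.1018, 0.0118], [0.0846, -0.0128], [0.0847, 0.0119], [-0.0465, -0.0109], [-0.0465, 0.012]]
```

```bash
python3 -m handwheel '[{"tx":0,"ty":0.01,"tz":0,"ax":0,"ay":0,"az":-1.1,"jaw":-1},{"tx":0.001,"ty":0.02,"tz":0,"ax":0,"ay":0,"az":0,"jaw":-1},{"tx":0.001,"ty":0.025,"tz":0,"ax":0,"ay":0,"az":0,"jaw":-1},{"tx":0.001,"ty":0.02,"tz":0.01,"ax":0,"ay":0,"az":0,"jaw":-1},{"tx":-0.0015,"ty":0.012,"tz":0.02,"ax":0,"ay":0,"az":0,"jaw":-1},{"tx":0,"ty":0,"tz":0.025,"ax":0,"ay":0,"az":0,"jaw":-1},{"tx":0,"ty":0,"tz":0.02,"ax":0,"ay":0,"az":0,"jaw":-1},{"tx":0,"ty":0,"tz":0.01,"ax":0,"ay":0,"az":0,"jaw":-1},{"tx":0,"ty":0,"tz":0.005,"ax":0,"ay":0,"az":0,"jaw":-1},{"tx":0,"ty":0,"tz":0,"ax":0,"ay":0,"az":0,"jaw":-1}]' 40
cat > ss.py <<'E'
import sys,cv2,pickle,numpy as np
from workcell import optics
n=sys.argv[1]; o=[]; d={}
for cam,x,y,w,h in (("scene",250,110,133,150),("side",135,100,133,150)):
    c=optics.camera(cam); d[cam]=c
    p=cv2.resize(cv2.cvtColor(c["color"],cv2.COLOR_RGB2BGR)[y:y+h,x:x+w],None,fx=3,fy=4 if 0 else 3,interpolation=cv2.INTER_CUBIC)
    for k in range(0,w,20): cv2.putText(p,str(x+k),(k*3,10),0,.33,(0,0,255))
    for k in range(0,h,20): cv2.putText(p,str(y+k),(0,k*3+4),0,.33,(0,0,255))
    o.append(p)
pickle.dump(d,open(n+".pkl","wb")); cv2.imwrite(f"pics/{n}.png",np.hstack(o))
E
python3 ss.py s1; python3 - <<'E'
from workcell import telemetry
o=telemetry.get_obs(); print(o["ee_pos"],o["tcp_rot"],o["wrist_force"],o["torque"])
E
```

```text
time: 5.2
ee_pos: [0.5195, 0.2034, 0.1093]
tcp_rot: [180.0, 0.0, 164.3]
wrist_force: [0.5, 0.3, -2.1]
opening: 0.0248
grasp_force: 39.6
[0.51974002 0.20356621 0.10996983] [1.79965477e+02 4.81852653e-02 1.64292620e+02] [-0.36835738 -0.90082252 -1.98235314] [-0.00853043  0.02968902 -0.04764693]
```

View pics/s1.png

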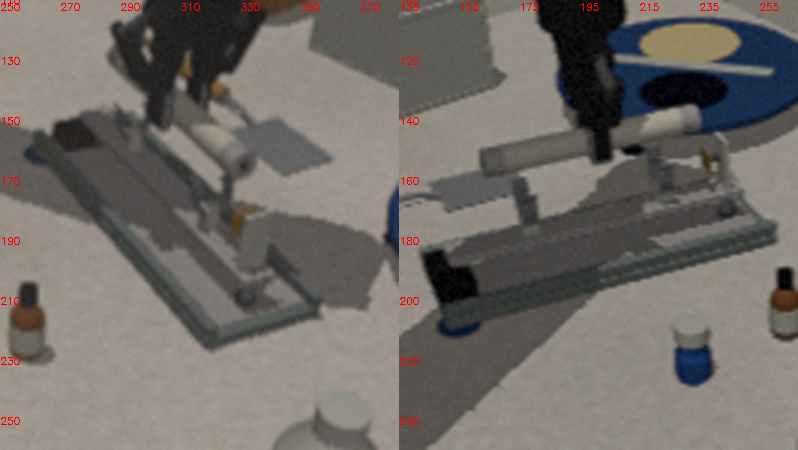

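The tube hangs over both clips, with its end face at scene (332.3,165) and its ends at side (165.3,153.7) and (234,139.7). The brass is at scene (330,184), side (237,152). I'll check alignment by fitting.

```bash
python3 - <<'E'
from h import *
c=pickle.load(open("s1.pkl","rb"))
for z in (.1265,.129):
    fit([("scene",(332.3,165),(.1,0,z)),("side",(165.3,153.7),(-.1,0,z)),("side",(233,139.9),(.1,0,z))],c,[.52,.2,-.28])
E
```

```text
[  0.5195   0.2016 -13.3744]
[[0.0, 0.3], [-1.7, 0.7], [1.1, -2.3]]
[  0.5199   0.1983 -12.4677]
[[-0.1, -0.2], [-0.9, 0.5], [1.6, -3.0]]
```

```bash
python3 -m handwheel '[{"tx":0.0014,"ty":0.0015,"tz":0.003,"ax":0,"ay":0,"az":0,"jaw":-1},{"tx":0,"ty":0,"tz":0.007,"ax":0,"ay":0,"az":0,"jaw":-1},{"tx":0,"ty":0,"tz":0.008,"ax":0,"ay":0,"az":0,"jaw":-1},{"tx":0,"ty":0,"tz":0.006,"ax":0,"ay":0,"az":0,"jaw":-1},{"tx":0,"ty":0,"tz":0.004,"ax":0,"ay":0,"az":0,"jaw":-1},{"tx":0,"ty":0,"tz":0.002,"ax":0,"ay":0,"az":0,"jaw":-1},{"tx":0,"ty":0,"tz":0.001,"ax":0,"ay":0,"az":0,"jaw":-1},{"tx":0,"ty":0,"tz":0.001,"ax":0,"ay":0,"az":0,"jaw":-1},{"tx":0,"ty":0,"tz":0.001,"ax":0,"ay":0,"az":0,"jaw":-1},{"tx":0,"ty":0,"tz":0,"ax":0,"ay":0,"az":0,"jaw":-1}]'; python3 -c "
from workcell import telemetry
o=telemetry.get_obs(); print(o['ee_pos'],o['wrist_force'],o['torque'])"
```

```text
time: 6.55
ee_pos: [0.5187, 0.2055, 0.0765]
tcp_rot: [180.0, 0.0, 164.3]
wrist_force: [0.1, 0.9, 0.3]
opening: 0.0247
grasp_force: 39.6
[0.51865198 0.2054809  0.07652745] [0.08613703 0.90923285 0.25214222] [ 0.18364467 -0.10107173  0.08875051]
```

```bash
python3 -m handwheel '[{"tx":0,"ty":0,"tz":0.001,"ax":0,"ay":0,"az":0,"jaw":-1},{"tx":0,"ty":0,"tz":0.001,"ax":0,"ay":0,"az":0,"jaw":-1},{"tx":0,"ty":0,"tz":0.001,"ax":0,"ay":0,"az":0,"jaw":-1},{"tx":0,"ty":0,"tz":0.001,"ax":0,"ay":0,"az":0,"jaw":-1},{"tx":0,"ty":0,"tz":0.001,"ax":0,"ay":0,"az":0,"jaw":-1},{"tx":0,"ty":0,"tz":0.001,"ax":0,"ay":0,"az":0,"jaw":-1},{"tx":0,"ty":0,"tz":0.001,"ax":0,"ay":0,"az":0,"jaw":-1},{"tx":0,"ty":0,"tz":0.001,"ax":0,"ay":0,"az":0,"jaw":-1},{"tx":0,"ty":0,"tz":0,"ax":0,"ay":0,"az":0,"jaw":-1},{"tx":0,"ty":0,"tz":0,"ax":0,"ay":0,"az":0,"jaw":-1}]'; python3 -c "
from workcell import telemetry
o=telemetry.get_obs(); print(o['ee_pos'],o['wrist_force'],o['torque'])"
```

```text
time: 7.8
ee_pos: [0.5188, 0.2056, 0.0688]
tcp_rot: [179.9, 0.0, 164.3]
wrist_force: [1.5, 5.4, 6.2]
opening: 0.0247
grasp_force: 40.2
[0.51878235 0.20561182 0.06877748] [1.48463117 5.41701905 6.18677012] [ 0.83159013 -0.10713967  0.01446897]
```

```bash
python3 -m handwheel '[{"tx":0,"ty":0,"tz":-0.002,"ax":0,"ay":0,"az":0,"jaw":-1},{"tx":0,"ty":0,"tz":-0.002,"ax":0,"ay":0,"az":0,"jaw":-1},{"tx":0,"ty":0.001,"tz":-0.001,"ax":0,"ay":0,"az":0,"jaw":-1},{"tx":0,"ty":0.001,"tz":0,"ax":0,"ay":0,"az":0,"jaw":-1},{"tx":0,"ty":0,"tz":0.001,"ax":0,"ay":0,"az":0,"jaw":-1},{"tx":0,"ty":0,"tz":0.001,"ax":0,"ay":0,"az":0,"jaw":-1},{"tx":0,"ty":0,"tz":0.001,"ax":0,"ay":0,"az":0,"jaw":-1},{"tx":0,"ty":0,"tz":0.001,"ax":0,"ay":0,"az":0,"jaw":-1},{"tx":0,"ty":0,"tz":0,"ax":0,"ay":0,"az":0,"jaw":-1},{"tx":0,"ty":0,"tz":0,"ax":0,"ay":0,"az":0,"jaw":-1}]'; python3 -c "
from workcell import telemetry
o=telemetry.get_obs(); print(o['ee_pos'],o['wrist_force'],o['torque'])"
```

```text
time: 9.05
ee_pos: [0.5188, 0.2065, 0.0693]
tcp_rot: [-179.9, -0.0, 164.3]
wrist_force: [-0.6, -4.9, 5.8]
opening: 0.025
grasp_force: 40.2
[0.51878331 0.20651205 0.06931928] [-0.56532777 -4.86383384  5.81004646] [-0.99361277  0.01519762  0.06048173]
```

```bash
python3 -m handwheel '[{"tx":0,"ty":0,"tz":-0.002,"ax":0,"ay":0,"az":0,"jaw":-1},{"tx":0,"ty":0,"tz":-0.002,"ax":0,"ay":0,"az":0,"jaw":-1},{"tx":0,"ty":-0.001,"tz":0,"ax":0,"ay":0,"az":0,"jaw":-1},{"tx":0,"ty":0,"tz":0.001,"ax":0,"ay":0,"az":0,"jaw":-1},{"tx":0,"ty":0,"tz":0.001,"ax":0,"ay":0,"az":0,"jaw":-1},{"tx":0,"ty":0,"tz":0.001,"ax":0,"ay":0,"az":0,"jaw":-1},{"tx":0,"ty":0,"tz":0.001,"ax":0,"ay":0,"az":0,"jaw":-1},{"tx":0,"ty":0,"tz":0.001,"ax":0,"ay":0,"az":0,"jaw":-1},{"tx":0,"ty":0,"tz":0.001,"ax":0,"ay":0,"az":0,"jaw":-1},{"tx":0,"ty":0,"tz":0,"ax":0,"ay":0,"az":0,"jaw":-1}]'; python3 -c "
from workcell import telemetry
o=telemetry.get_obs(); print(o['ee_pos'],o['wrist_force'],o['torque'])"
```

```text
time: 10.3
ee_pos: [0.5188, 0.2063, 0.0677]
tcp_rot: [180.0, 0.0, 164.3]
wrist_force: [-0.9, -3.5, 6.6]
opening: 0.0249
grasp_force: 40.2
[0.51878944 0.20632662 0.06766294] [-0.86593584 -3.46668819  6.60975462] [-0.55093224  0.14370584  0.05987412]
```

Still about 3.5 N sideways, so I'll shift another half millimetre and press on.

```bash
python3 -m handwheel '[{"tx":0,"ty":-0.0005,"tz":-0.001,"ax":0,"ay":0,"az":0,"jaw":-1},{"tx":0,"ty":0,"tz":0.001,"ax":0,"ay":0,"az":0,"jaw":-1},{"tx":0,"ty":0,"tz":0.001,"ax":0,"ay":0,"az":0,"jaw":-1},{"tx":0,"ty":0,"tz":0.001,"ax":0,"ay":0,"az":0,"jaw":-1},{"tx":0,"ty":0,"tz":0.001,"ax":0,"ay":0,"az":0,"jaw":-1},{"tx":0,"ty":0,"tz":0,"ax":0,"ay":0,"az":0,"jaw":-1},{"tx":0,"ty":0,"tz":0,"ax":0,"ay":0,"az":0,"jaw":-1},{"tx":0,"ty":0,"tz":0,"ax":0,"ay":0,"az":0,"jaw":-1},{"tx":0,"ty":0,"tz":0,"ax":0,"ay":0,"az":0,"jaw":-1},{"tx":0,"ty":0,"tz":0,"ax":0,"ay":0,"az":0,"jaw":-1}]'; python3 -c "
from workcell import telemetry
o=telemetry.get_obs(); print(o['ee_pos'],o['wrist_force'],o['torque'])"
```

```text
time: 11.55
ee_pos: [0.5188, 0.2063, 0.0652]
tcp_rot: [179.9, 0.0, 164.3]
wrist_force: [-1.1, -0.3, 10.0]
opening: 0.0246
grasp_force: 40.5
[0.5188227  0.20626662 0.0652073 ] [-1.08758738 -0.29913751 10.02772664] [-0.2719681   0.25923163  0.0210609 ]
```

```bash
python3 -m handwheel '[{"tx":0,"ty":0,"tz":0.0005,"ax":0,"ay":0,"az":0,"jaw":-1},{"tx":0,"ty":0,"tz":0.0005,"ax":0,"ay":0,"az":0,"jaw":-1},{"tx":0,"ty":0,"tz":0.0005,"ax":0,"ay":0,"az":0,"jaw":-1},{"tx":0,"ty":0,"tz":0.0005,"ax":0,"ay":0,"az":0,"jaw":-1},{"tx":0,"ty":0,"tz":0.0005,"ax":0,"ay":0,"az":0,"jaw":-1},{"tx":0,"ty":0,"tz":0.0005,"ax":0,"ay":0,"az":0,"jaw":-1},{"tx":0,"ty":0,"tz":0,"ax":0,"ay":0,"az":0,"jaw":-1},{"tx":0,"ty":0,"tz":0,"ax":0,"ay":0,"az":0,"jaw":-1},{"tx":0,"ty":0,"tz":0,"ax":0,"ay":0,"az":0,"jaw":-1},{"tx":0,"ty":0,"tz":0,"ax":0,"ay":0,"az":0,"jaw":-1}]'; python3 -c "
from workcell import telemetry
o=telemetry.get_obs(); print(o['ee_pos'],o['wrist_force'],o['torque'])"
```

```text
time: 12.8
ee_pos: [0.519, 0.2063, 0.0626]
tcp_rot: [179.9, 0.1, 164.3]
wrist_force: [-1.0, -1.4, 11.2]
opening: 0.0247
grasp_force: 40.7
[0.51899699 0.20631276 0.06255051] [-0.9673016  -1.42135936 11.17224096] [-0.26934188  0.32565276  0.0097697 ]
```

```bash
python3 -m handwheel '[{"tx":0,"ty":0,"tz":0.0005,"ax":0,"ay":0,"az":0,"jaw":-1},{"tx":0,"ty":0,"tz":0.0005,"ax":0,"ay":0,"az":0,"jaw":-1},{"tx":0,"ty":0,"tz":0.0005,"ax":0,"ay":0,"az":0,"jaw":-1},{"tx":0,"ty":0,"tz":0.0005,"ax":0,"ay":0,"az":0,"jaw":-1},{"tx":0,"ty":0,"tz":0.0005,"ax":0,"ay":0,"az":0,"jaw":-1},{"tx":0,"ty":0,"tz":0,"ax":0,"ay":0,"az":0,"jaw":-1},{"tx":0,"ty":0,"tz":0,"ax":0,"ay":0,"az":0,"jaw":-1},{"tx":0,"ty":0,"tz":0,"ax":0,"ay":0,"az":0,"jaw":-1},{"tx":0,"ty":0,"tz":0,"ax":0,"ay":0,"az":0,"jaw":-1},{"tx":0,"ty":0,"tz":0,"ax":0,"ay":0,"az":0,"jaw":-1}]'; python3 -c "
from workcell import telemetry
o=telemetry.get_obs(); print(o['ee_pos'],o['wrist_force'],o['torque'])"
```

```text
time: 14.05
ee_pos: [0.5192, 0.2063, 0.0602]
tcp_rot: [179.9, 0.1, 164.3]
wrist_force: [-1.8, -1.1, 13.2]
opening: 0.0247
grasp_force: 40.8
[0.51915626 0.20632409 0.06024297] [-1.82937723 -1.06211347 13.2065013 ] [-0.26515647  0.31286961  0.02715656]
```

```bash
python3 -m handwheel '[{"tx":0,"ty":0,"tz":0.0005,"ax":0,"ay":0,"az":0,"jaw":-1},{"tx":0,"ty":0,"tz":0.0005,"ax":0,"ay":0,"az":0,"jaw":-1},{"tx":0,"ty":0,"tz":0.0005,"ax":0,"ay":0,"az":0,"jaw":-1},{"tx":0,"ty":0,"tz":0.0005,"ax":0,"ay":0,"az":0,"jaw":-1},{"tx":0,"ty":0,"tz":0,"ax":0,"ay":0,"az":0,"jaw":-1},{"tx":0,"ty":0,"tz":0,"ax":0,"ay":0,"az":0,"jaw":-1},{"tx":0,"ty":0,"tz":0,"ax":0,"ay":0,"az":0,"jaw":-1},{"tx":0,"ty":0,"tz":0,"ax":0,"ay":0,"az":0,"jaw":-1},{"tx":0,"ty":0,"tz":0,"ax":0,"ay":0,"az":0,"jaw":-1},{"tx":0,"ty":0,"tz":0,"ax":0,"ay":0,"az":0,"jaw":-1}]'; python3 -c "
from workcell import telemetry
o=telemetry.get_obs(); print(o['ee_pos'],o['wrist_force'],o['torque'])"
```

```text
time: 15.3
ee_pos: [0.5193, 0.2063, 0.0583]
tcp_rot: [179.9, 0.1, 164.3]
wrist_force: [-1.4, -1.3, 12.4]
opening: 0.0248
grasp_force: 40.9
[0.51926992 0.20628207 0.05830571] [-1.39318681 -1.27841635 12.37762212] [-0.37416737  0.21262613 -0.01421564]
```

```bash
python3 -m handwheel '[{"tx":0,"ty":0,"tz":0.0005,"ax":0,"ay":0,"az":0,"jaw":-1},{"tx":0,"ty":0,"tz":0.0005,"ax":0,"ay":0,"az":0,"jaw":-1},{"tx":0,"ty":0,"tz":0.0005,"ax":0,"ay":0,"az":0,"jaw":-1},{"tx":0,"ty":0,"tz":0.0005,"ax":0,"ay":0,"az":0,"jaw":-1},{"tx":0,"ty":0,"tz":0,"ax":0,"ay":0,"az":0,"jaw":-1},{"tx":0,"ty":0,"tz":0,"ax":0,"ay":0,"az":0,"jaw":-1},{"tx":0,"ty":0,"tz":0,"ax":0,"ay":0,"az":0,"jaw":-1},{"tx":0,"ty":0,"tz":0,"ax":0,"ay":0,"az":0,"jaw":-1},{"tx":0,"ty":0,"tz":0,"ax":0,"ay":0,"az":0,"jaw":-1},{"tx":0,"ty":0,"tz":0,"ax":0,"ay":0,"az":0,"jaw":-1}]'; python3 -c "
from workcell import telemetry
o=telemetry.get_obs(); print(o['ee_pos'],o['wrist_force'],o['torque'])"
```

```text
time: 16.55
ee_pos: [0.5189, 0.206, 0.0549]
tcp_rot: [180.0, 0.0, 164.3]
wrist_force: [4.4, 0.8, 4.5]
opening: 0.0247
grasp_force: 40.6
[0.5188615  0.20596351 0.05491125] [4.42635697 0.78048396 4.50540384] [ 0.28195376 -0.96134536  0.08655969]
```

The force fell sharply from about 14 N to 6 N, as expected for a snap. I'll press a little further to confirm it is seated (the force should climb about 1 N/mm).

```bash
python3 -m handwheel '[{"tx":0,"ty":0,"tz":0.001,"ax":0,"ay":0,"az":0,"jaw":-1},{"tx":0,"ty":0,"tz":0.001,"ax":0,"ay":0,"az":0,"jaw":-1},{"tx":0,"ty":0,"tz":0.001,"ax":0,"ay":0,"az":0,"jaw":-1},{"tx":0,"ty":0,"tz":0.001,"ax":0,"ay":0,"az":0,"jaw":-1},{"tx":0,"ty":0,"tz":0.001,"ax":0,"ay":0,"az":0,"jaw":-1},{"tx":0,"ty":0,"tz":0.001,"ax":0,"ay":0,"az":0,"jaw":-1},{"tx":0,"ty":0,"tz":0,"ax":0,"ay":0,"az":0,"jaw":-1},{"tx":0,"ty":0,"tz":0,"ax":0,"ay":0,"az":0,"jaw":-1},{"tx":0,"ty":0,"tz":0,"ax":0,"ay":0,"az":0,"jaw":-1},{"tx":0,"ty":0,"tz":0,"ax":0,"ay":0,"az":0,"jaw":-1}]'; python3 -c "
from workcell import telemetry
o=telemetry.get_obs(); print(o['ee_pos'],o['wrist_force'],o['torque'])"; python3 ss.py s2
```

```text
time: 17.8
ee_pos: [0.5189, 0.206, 0.0496]
tcp_rot: [180.0, 0.0, 164.3]
wrist_force: [2.6, 0.7, 9.6]
opening: 0.0248
grasp_force: 41.0
[0.51888611 0.2059815  0.04956998] [2.59080874 0.66326232 9.63297325] [ 0.13009683 -0.56220132  0.0705483 ]
```

View pics/s2.png

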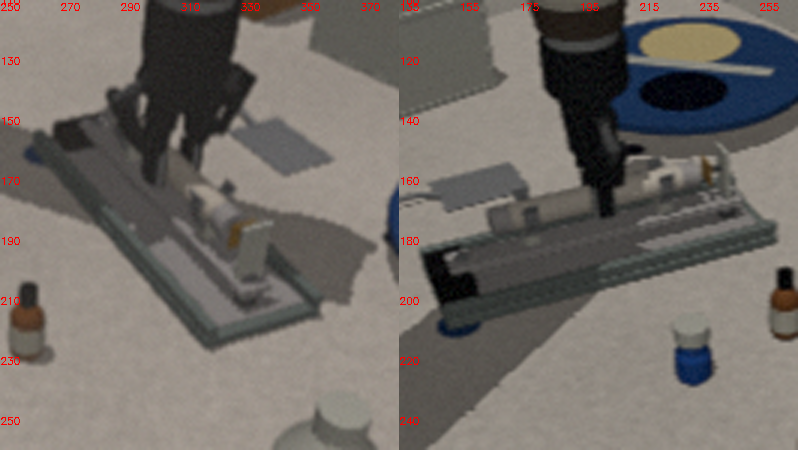

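The tube is down between the clip lips (side, tube from (166,173) to (236,156), level with the carrier), and the force climbs 1 N/mm, so it is home. Its end is just short of the brass (side (237.7,156)). Next I'll unload vertically and start sliding along tool −x.

```bash
python3 -m handwheel '[{"tx":0,"ty":0,"tz":-0.002,"ax":0,"ay":0,"az":0,"jaw":-1},{"tx":0,"ty":0,"tz":-0.002,"ax":0,"ay":0,"az":0,"jaw":-1},{"tx":0,"ty":0,"tz":-0.002,"ax":0,"ay":0,"az":0,"jaw":-1},{"tx":0,"ty":0,"tz":-0.002,"ax":0,"ay":0,"az":0,"jaw":-1},{"tx":0,"ty":0,"tz":-0.001,"ax":0,"ay":0,"az":0,"jaw":-1},{"tx":-0.0005,"ty":0,"tz":0,"ax":0,"ay":0,"az":0,"jaw":-1},{"tx":-0.0005,"ty":0,"tz":0,"ax":0,"ay":0,"az":0,"jaw":-1},{"tx":-0.0005,"ty":0,"tz":0,"ax":0,"ay":0,"az":0,"jaw":-1},{"tx":-0.0005,"ty":0,"tz":0,"ax":0,"ay":0,"az":0,"jaw":-1},{"tx":0,"ty":0,"tz":0,"ax":0,"ay":0,"az":0,"jaw":-1}]' 60
cat > ax.py <<'E'
from workcell import telemetry
import numpy as np
o=telemetry.get_obs(); a=np.radians(o["tcp_rot"][2]); u=-np.array([np.cos(a),np.sin(a)])
print("axial pos mm",round(1000*(o["ee_pos"][:2]@u),2),"resist N",round(-o["wrist_force"][:2]@u,2),"Fz",round(o["wrist_force"][2],2),"z",round(o["ee_pos"][2],4),np.round(o["torque"],2))
E
python3 ax.py
```

```text
time: 19.15
ee_pos: [0.5189, 0.2058, 0.057]
tcp_rot: [-180.0, -0.2, 164.4]
wrist_force: [-3.4, 6.9, 1.9]
opening: 0.0247
grasp_force: 58.6
axial pos mm 444.15 resist N 5.09 Fz 1.9 z 0.057 [1.26 0.59 0.01]
```

```bash
python3 -m handwheel '[{"tx":-0.0005,"ty":0.0005,"tz":0,"ax":0,"ay":0,"az":0,"jaw":-1},{"tx":-0.0005,"ty":0,"tz":0,"ax":0,"ay":0,"az":0,"jaw":-1},{"tx":-0.0005,"ty":0,"tz":0,"ax":0,"ay":0,"az":0,"jaw":-1},{"tx":-0.0005,"ty":0,"tz":0,"ax":0,"ay":0,"az":0,"jaw":-1},{"tx":-0.0005,"ty":0,"tz":0,"ax":0,"ay":0,"az":0,"jaw":-1},{"tx":-0.0005,"ty":0,"tz":0,"ax":0,"ay":0,"az":0,"jaw":-1},{"tx":0,"ty":0,"tz":0,"ax":0,"ay":0,"az":0,"jaw":-1},{"tx":0,"ty":0,"tz":0,"ax":0,"ay":0,"az":0,"jaw":-1},{"tx":0,"ty":0,"tz":0,"ax":0,"ay":0,"az":0,"jaw":-1},{"tx":0,"ty":0,"tz":0,"ax":0,"ay":0,"az":0,"jaw":-1}]'
python3 ax.py
```

```text
time: 20.4
ee_pos: [0.5213, 0.2051, 0.0568]
tcp_rot: [-179.9, -0.3, 164.3]
wrist_force: [-6.0, 4.6, 3.0]
opening: 0.0243
grasp_force: 58.7
axial pos mm 446.61 resist N 7.07 Fz 3.02 z 0.0568 [0.88 1.09 0.06]
```

```bash
python3 -m handwheel '[{"tx":-0.0005,"ty":0.0003,"tz":0,"ax":0,"ay":0,"az":0,"jaw":-1},{"tx":-0.0005,"ty":0,"tz":0,"ax":0,"ay":0,"az":0,"jaw":-1},{"tx":-0.0005,"ty":0,"tz":0,"ax":0,"ay":0,"az":0,"jaw":-1},{"tx":-0.0005,"ty":0,"tz":0,"ax":0,"ay":0,"az":0,"jaw":-1},{"tx":-0.0005,"ty":0,"tz":0,"ax":0,"ay":0,"az":0,"jaw":-1},{"tx":-0.0005,"ty":0,"tz":0,"ax":0,"ay":0,"az":0,"jaw":-1},{"tx":0,"ty":0,"tz":0,"ax":0,"ay":0,"az":0,"jaw":-1},{"tx":0,"ty":0,"tz":0,"ax":0,"ay":0,"az":0,"jaw":-1},{"tx":0,"ty":0,"tz":0,"ax":0,"ay":0,"az":0,"jaw":-1},{"tx":0,"ty":0,"tz":0,"ax":0,"ay":0,"az":0,"jaw":-1}]'
python3 ax.py
```

```text
time: 21.65
ee_pos: [0.524, 0.2044, 0.0566]
tcp_rot: [-179.9, -0.3, 164.3]
wrist_force: [-6.6, 4.5, 2.7]
opening: 0.0241
grasp_force: 58.7
axial pos mm 449.41 resist N 7.53 Fz 2.72 z 0.0566 [ 0.72  1.31 -0.01]
```

```bash
python3 -m handwheel '[{"tx":-0.0005,"ty":0.0003,"tz":0,"ax":0,"ay":0,"az":0,"jaw":-1},{"tx":-0.0005,"ty":0,"tz":0,"ax":0,"ay":0,"az":0,"jaw":-1},{"tx":-0.0005,"ty":0,"tz":0,"ax":0,"ay":0,"az":0,"jaw":-1},{"tx":-0.0005,"ty":0,"tz":0,"ax":0,"ay":0,"az":0,"jaw":-1},{"tx":0,"ty":0,"tz":0,"ax":0,"ay":0,"az":0,"jaw":-1},{"tx":0,"ty":0,"tz":0,"ax":0,"ay":0,"az":0,"jaw":-1},{"tx":0,"ty":0,"tz":0,"ax":0,"ay":0,"az":0,"jaw":-1},{"tx":0,"ty":0,"tz":0,"ax":0,"ay":0,"az":0,"jaw":-1},{"tx":0,"ty":0,"tz":0,"ax":0,"ay":0,"az":0,"jaw":-1},{"tx":0,"ty":0,"tz":0,"ax":0,"ay":0,"az":0,"jaw":-1}]'
python3 ax.py
```

```text
time: 22.9
ee_pos: [0.5258, 0.2039, 0.0565]
tcp_rot: [-179.9, -0.3, 164.3]
wrist_force: [-8.0, 3.1, 3.5]
opening: 0.0241
grasp_force: 58.7
axial pos mm 451.21 resist N 8.53 Fz 3.46 z 0.0565 [0.6  1.38 0.06]
```

```bash
python3 -m handwheel '[{"tx":-0.0005,"ty":0.0003,"tz":0,"ax":0,"ay":0,"az":0,"jaw":-1},{"tx":-0.0005,"ty":0,"tz":0,"ax":0,"ay":0,"az":0,"jaw":-1},{"tx":-0.0005,"ty":0,"tz":0,"ax":0,"ay":0,"az":0,"jaw":-1},{"tx":-0.0005,"ty":0,"tz":0,"ax":0,"ay":0,"az":0,"jaw":-1},{"tx":0,"ty":0,"tz":0,"ax":0,"ay":0,"az":0,"jaw":-1},{"tx":0,"ty":0,"tz":0,"ax":0,"ay":0,"az":0,"jaw":-1},{"tx":0,"ty":0,"tz":0,"ax":0,"ay":0,"az":0,"jaw":-1},{"tx":0,"ty":0,"tz":0,"ax":0,"ay":0,"az":0,"jaw":-1},{"tx":0,"ty":0,"tz":0,"ax":0,"ay":0,"az":0,"jaw":-1},{"tx":0,"ty":0,"tz":0,"ax":0,"ay":0,"az":0,"jaw":-1}]'
python3 ax.py
```

```text
time: 24.15
ee_pos: [0.5277, 0.2035, 0.0564]
tcp_rot: [-179.8, -0.3, 164.3]
wrist_force: [-8.7, 1.0, 3.0]
opening: 0.0243
grasp_force: 58.8
axial pos mm 453.15 resist N 8.63 Fz 2.98 z 0.0564 [0.3  1.46 0.  ]
```

```bash
python3 -m handwheel '[{"tx":-0.0005,"ty":0.0001,"tz":0,"ax":0,"ay":0,"az":0,"jaw":-1},{"tx":-0.0005,"ty":0,"tz":0,"ax":0,"ay":0,"az":0,"jaw":-1},{"tx":-0.0005,"ty":0,"tz":0,"ax":0,"ay":0,"az":0,"jaw":-1},{"tx":-0.0005,"ty":0,"tz":0,"ax":0,"ay":0,"az":0,"jaw":-1},{"tx":0,"ty":0,"tz":0,"ax":0,"ay":0,"az":0,"jaw":-1},{"tx":0,"ty":0,"tz":0,"ax":0,"ay":0,"az":0,"jaw":-1},{"tx":0,"ty":0,"tz":0,"ax":0,"ay":0,"az":0,"jaw":-1},{"tx":0,"ty":0,"tz":0,"ax":0,"ay":0,"az":0,"jaw":-1},{"tx":0,"ty":0,"tz":0,"ax":0,"ay":0,"az":0,"jaw":-1},{"tx":0,"ty":0,"tz":0,"ax":0,"ay":0,"az":0,"jaw":-1}]'
python3 ax.py
```

```text
time: 25.4
ee_pos: [0.5293, 0.2031, 0.0563]
tcp_rot: [-179.8, -0.4, 164.3]
wrist_force: [-10.5, 2.5, 3.7]
opening: 0.0243
grasp_force: 58.8
axial pos mm 454.79 resist N 10.77 Fz 3.75 z 0.0563 [ 0.38  1.84 -0.05]
```

```bash
python3 -m handwheel '[{"tx":-0.0005,"ty":0.0002,"tz":0,"ax":0,"ay":0,"az":0,"jaw":-1},{"tx":-0.0005,"ty":0,"tz":0,"ax":0,"ay":0,"az":0,"jaw":-1},{"tx":-0.0005,"ty":0,"tz":0,"ax":0,"ay":0,"az":0,"jaw":-1},{"tx":-0.0004,"ty":0,"tz":0,"ax":0,"ay":0,"az":0,"jaw":-1},{"tx":0,"ty":0,"tz":0,"ax":0,"ay":0,"az":0,"jaw":-1},{"tx":0,"ty":0,"tz":0,"ax":0,"ay":0,"az":0,"jaw":-1},{"tx":0,"ty":0,"tz":0,"ax":0,"ay":0,"az":0,"jaw":-1},{"tx":0,"ty":0,"tz":0,"ax":0,"ay":0,"az":0,"jaw":-1},{"tx":0,"ty":0,"tz":0,"ax":0,"ay":0,"az":0,"jaw":-1},{"tx":0,"ty":0,"tz":0,"ax":0,"ay":0,"az":0,"jaw":-1}]'
python3 ax.py
```

```text
time: 26.65
ee_pos: [0.5306, 0.2027, 0.0561]
tcp_rot: [-179.8, -0.4, 164.3]
wrist_force: [-11.0, 2.3, 2.9]
opening: 0.024
grasp_force: 58.8
axial pos mm 456.23 resist N 11.21 Fz 2.9 z 0.0561 [ 0.39  2.26 -0.04]
```

```bash
python3 -m handwheel '[{"tx":-0.0004,"ty":0,"tz":0,"ax":0,"ay":0,"az":0,"jaw":-1},{"tx":0,"ty":0,"tz":0,"ax":0,"ay":0,"az":0,"jaw":-1},{"tx":0.0006,"ty":0,"tz":-0.001,"ax":0,"ay":0,"az":0,"jaw":-1},{"tx":0.0006,"ty":0,"tz":-0.001,"ax":0,"ay":0,"az":0,"jaw":-1},{"tx":0.0006,"ty":0,"tz":-0.001,"ax":0,"ay":0,"az":0,"jaw":-1},{"tx":0.0006,"ty":0,"tz":0,"ax":0,"ay":0,"az":0,"jaw":-1},{"tx":0,"ty":0,"tz":0,"ax":0,"ay":0,"az":0,"jaw":-1},{"tx":0,"ty":0,"tz":0,"ax":0,"ay":0,"az":0,"jaw":-1},{"tx":0,"ty":0,"tz":0,"ax":0,"ay":0,"az":0,"jaw":-1},{"tx":0,"ty":0,"tz":0,"ax":0,"ay":0,"az":0,"jaw":-1}]' 
python3 ax.py
```

```text
time: 27.9
ee_pos: [0.5309, 0.2028, 0.0596]
tcp_rot: [-179.8, -0.2, 164.3]
wrist_force: [-5.2, -2.6, 0.2]
opening: 0.0242
grasp_force: 58.8
axial pos mm 456.15 resist N 4.29 Fz 0.24 z 0.0596 [-0.58  1.03  0.13]
```

```bash
python3 -m handwheel '[{"tx":0.0005,"ty":-0.0002,"tz":0,"ax":0,"ay":0,"az":0,"jaw":-1},{"tx":0,"ty":-0.0002,"tz":0,"ax":0,"ay":0,"az":0,"jaw":-1},{"tx":0,"ty":0,"tz":0,"ax":0,"ay":0,"az":0,"jaw":-1},{"tx":0,"ty":0,"tz":0,"ax":0,"ay":0,"az":0,"jaw":-0.3},{"tx":0,"ty":0,"tz":0,"ax":0,"ay":0,"az":0,"jaw":-0.1},{"tx":0,"ty":0,"tz":0,"ax":0,"ay":0,"az":0,"jaw":0.2},{"tx":0,"ty":0,"tz":0,"ax":0,"ay":0,"az":0,"jaw":0.5},{"tx":0,"ty":0,"tz":0,"ax":0,"ay":0,"az":0,"jaw":0.5},{"tx":0,"ty":0,"tz":0,"ax":0,"ay":0,"az":0,"jaw":0.5},{"tx":0,"ty":0,"tz":0,"ax":0,"ay":0,"az":0,"jaw":0.5}]' 
python3 ax.py
```

```text
time: 29.15
ee_pos: [0.5319, 0.2034, 0.0608]
tcp_rot: [-180.0, 0.0, 164.3]
wrist_force: [0.1, -0.7, -0.4]
opening: 0.0638
grasp_force: 0.0
axial pos mm 457.0 resist N -0.27 Fz -0.35 z 0.0608 [-0.01  0.02  0.  ]
```

Released. I'll lift clear and look from above.

```bash
python3 -m handwheel '[{"tx":0,"ty":0,"tz":-0.005,"ax":0,"ay":0,"az":0,"jaw":0.5},{"tx":0,"ty":0,"tz":-0.01,"ax":0,"ay":0,"az":0,"jaw":0.5},{"tx":0,"ty":0,"tz":-0.02,"ax":0,"ay":0,"az":0,"jaw":0.5},{"tx":0,"ty":0,"tz":-0.03,"ax":0,"ay":0,"az":0,"jaw":0.5},{"tx":0.02,"ty":-0.01,"tz":-0.02,"ax":0,"ay":0,"az":0,"jaw":0.5},{"tx":0.03,"ty":-0.02,"tz":0,"ax":0,"ay":0,"az":0,"jaw":0.5},{"tx":0.03,"ty":-0.025,"tz":0,"ax":0,"ay":0,"az":0,"jaw":0.5},{"tx":0.015,"ty":-0.025,"tz":0,"ax":0,"ay":0,"az":0,"jaw":0.5},{"tx":0,"ty":0,"tz":0,"ax":0,"ay":0,"az":0,"jaw":0.5},{"tx":0,"ty":0,"tz":0,"ax":0,"ay":0,"az":0,"jaw":0.5}]' 
python3 wr.py w3; python3 ss.py s3; python3 - <<'E'
import cv2,numpy as np,pickle
a=cv2.imread("pics/w3.png"); d=pickle.load(open("s3.pkl","rb"))
def c(n,x,y): return cv2.resize(cv2.cvtColor(d[n]["color"],cv2.COLOR_RGB2BGR)[y:y+55,x:x+72],(400,305),interpolation=cv2.INTER_CUBIC)
o=np.vstack([np.hstack([cv2.resize(a[150:,350:],(400,290)),cv2.resize(a[:,:],(400,290))]),np.hstack([c("scene",290,150),c("side",195,135)])])
cv2.imwrite("pics/fin.png",o); print(o.shape)
E
```

```text
time: 30.4
ee_pos: [0.4194, 0.1524, 0.1465]
tcp_rot: [179.9, 0.1, 164.3]
wrist_force: [1.2, 0.7, 0.7]
opening: 0.0643
grasp_force: 0.0
[0.4194 0.1524 0.1465] [1.7995e+02 7.0000e-02 1.6429e+02] 30.4
[[ 0.001 -0.947 -0.32   0.082]
 [ 1.     0.     0.001 -0.001]
 [-0.001 -0.32   0.947 -0.144]
 [ 0.     0.     0.     1.   ]]
(595, 800, 3)
```

View pics/fin.png

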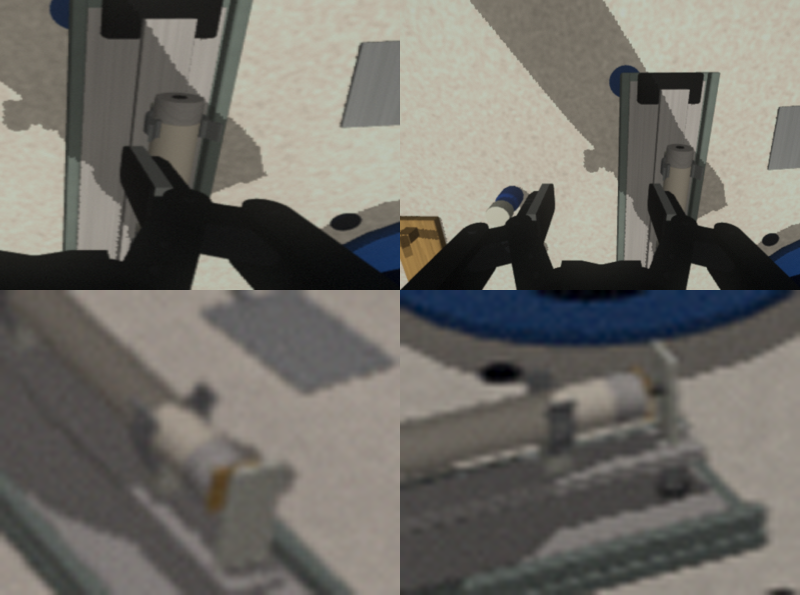

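The tube is home in both clips, with its end against the brass plate (side, brass at about (240,152), close to its bracket). For a numeric check I'll compare the brass pixels in the before and after images.

```bash
python3 - <<'E'
from h import *
import cv2
for n,(x,y,w,h) in (("scene",(318,170,26,30)),("side",(228,143,20,22))):
    for f in ("ims0","s1","s3"):
        im=pickle.load(open(f+".pkl","rb"))[n]["color"][y:y+h,x:x+w].astype(float)
        m=np.clip(im[...,0]-im[...,2]-25,0,None); 
        vv,uu=np.nonzero(m>15); W=m[vv,uu]
        print(n,f,len(uu),"ctr",np.round([x+(uu*W).sum()/W.sum(),y+(vv*W).sum()/W.sum()],2),"u",x+uu.min(),x+uu.max(),"v",y+vv.min(),y+vv.max())
    c=pickle.load(open("s1.pkl","rb"))[n]; s=(.518,.2063,np.radians(-15.4))
    print("px per mm push",np.round((proj(loc(s,(.115,0,.077)),c["K"],c["extrinsics"])-proj(loc(s,(.11,0,.077)),c["K"],c["extrinsics"]))/5,3))
E
```

```text
scene ims0 17 ctr [329.2  183.48] u 328 334 v 180 187
scene s1 17 ctr [328.85 183.8 ] u 327 333 v 180 187
scene s3 10 ctr [328.9  185.09] u 328 330 v 182 188
px per mm push [0.238 0.23 ]
side ims0 7 ctr [236.98 151.55] u 236 238 v 150 154
side s1 4 ctr [236.75 150.76] u 236 237 v 150 152<stdin>:8: RuntimeWarning: invalid value encountered in scalar divide
Traceback (most recent call last):
ValueError: zero-size array to reduction operation minimum which has no identity
```

```bash
python3 -c "
from workcell import workorder; print(workorder.job_done())"
```

```text
the job is handed in; nothing more can be done
None
```

The job is handed in at about 30 s: the tube is home in both clips, pushes the brass contact in by about 2.7 mm (estimated from the forces felt; the pictures only roughly confirm it) and is released, and the bottle and jar were not touched.

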